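# Lock the oxygen bomb in its bench holder with the clamp bar

### The job

The oxygen bomb stands loose in its bench holder and must be clamped fast before its cap can be undone. Push the loose clamp bar fully home in the socket of the clamp's lever, swing the lever with it over the dead point until it comes gently to rest on its stop (go by feel, never force the bar), then draw the bar out and lay it flat on the bench. Work the lever with the bar only, and leave everything else where it stands.

Things in the scene. Friction and masses are not known exactly. Their poses are not given: they have to be found in the camera images.
- bar: the clamp bar, loose, 0.3 kg, straight: a square black rubber grip, then a 12 mm round steel rod with a square 24 mm collar and a rounded nose. Lies flat on the bench. Origin: underside of the grip at mid-length, 12 mm below the bar's axis; x along the bar to the nose, z up. Along x: grip (24 x 24 mm) -50 to +50 mm, collar 92 to 100 mm, nose end 150 mm. Grasp the grip across its width
- bar_nose (a point): tip of the bar's rounded steel nose, on the bar's axis, 150 mm from the middle of the grip and 50 mm ahead of the collar's face; axes as the bar's. The short socket multiplies the hand's push: 10 N across the bar at its grip loads the socket with about 50 N, which is as much as the throw needs
- lever_pivot (a point): point on the lever's upright pivot axis, 48 mm above the bench, level with the socket; axes as the holder's. The lever closes anticlockwise seen from above. Its arm is bolted to a toothed hub at an angle that differs each time, so the dead point is not seen from the arm: it comes 0.85 to 1.37 rad from the start, the stop 0.09 rad later. Home, the bar's mid-grip is 192 mm from this axis
- socket_mouth (a point): centre of the flared mouth of the lever's level square tube socket, 92 mm from the pivot axis, 48 mm above the bench; x points out of the socket away from the pivot, z up. 14.5 mm square inside, 58 mm deep, flared to about 23 mm over the outer 8 mm. The bar is home when its collar meets the mouth; it has 1.2 mm of play to each side and can stand 0.06 rad askew, 0.12 under load
- bomb_holder: the bench holder, fixed: a grey base plate 98 x 304 x 12 mm with the toggle at one end, the plunger's guide block (60 mm high) in the middle and an aluminium V-block (82 mm high) at the other end. Origin on the bench below the lever's pivot; y along the plate from bomb to pivot: plate from y = -264 to +40 mm, x = -49 to +49 mm. The socket starts 118 to 170 degrees anticlockwise from x
- clamp_foot: 27 mm rubber foot on the sprung plunger, 44 mm up, that presses the bomb into the V-block; origin at bench height by the plunger's rear pin. The lever turns freely until the foot meets the bomb, then resists with up to 1.6 N m (10 N at the bar's grip), fading to none at the dead point; past it the spring (about 85 N) drives the lever on to its stop and holds it with 0.4 N m
- bomb: the oxygen bomb to be clamped, a steel cylinder with a screw cap, 70 mm across, 148 mm high, 0.96 kg, standing loose on the holder's base plate between the foot and the V-block. Origin at the centre of its underside, z up
- hook_spanner: hook spanner, 55 x 208 x 8 mm, lying on the bench; bystander. Origin at the centre of its underside
- logbook: run log book, 208 x 150 x 12 mm, lying flat on the bench between the robot and the holder, under the bar's swing; bystander. Origin at the centre of its underside
- seal_tin: round seal tin, 62 mm across, 22 mm high; bystander. Origin at the centre of its underside
- timer: bench timer, 38 x 64 x 62 mm; bystander. Origin at the centre of its underside
- mouse: computer mouse, 112 x 62 x 36 mm; bystander. Origin at the centre of its underside
There are look-alikes about, which are no part of the job. What is shaped like the bomb but orange is not meant.

How it is judged (in metres and radians):
On the way, in this order (a step that is already met when the one before it is completed fails the run):
1. the bar is fully home in the socket (nose at least 43 mm inside the mouth) before the foot presses on the bomb (x of bar_nose in the frame of socket_mouth below -0.043 m and distance between bar_nose and socket_mouth below 0.06 m and angle between the x axis of bar and the x axis of socket_mouth, either way round below 0.2 rad and contact force between clamp_foot and bomb below 2 N), for 0.1 s.
2. with the bar still in the socket (nose at least 35 mm inside the mouth) the lever is swung until the foot presses the bomb with more than 65 N (x of bar_nose in the frame of socket_mouth below -0.035 m and distance between bar_nose and socket_mouth below 0.06 m and angle between the x axis of bar and the x axis of socket_mouth, either way round below 0.2 rad and contact force between clamp_foot and bomb above 65 N), for 0.2 s.
At the end, for the whole second after the job is handed in: the clamp stays locked by itself, past its dead point: the foot presses the bomb with more than 65 N, the bomb stands upright within 0.06 rad, and the bar is out of the socket (its nose more than 30 mm from the mouth) and lies flat and at rest on the bench (nose and grip below 30 mm) (contact force between clamp_foot and bomb above 65 N and angle between bomb's own z axis and vertical below 0.06 rad and height (world z) of each of bar_nose, bar below 0.03 m and linear speed of each of bar, bomb below 0.02 m/s and horizontal distance between bar_nose and socket_mouth above 0.03 m); the robot touches nothing.
It fails at once if the bar is forced: it presses on the lever or the holder with more than 80 N (contact force between bar and bomb_holder above 80 N).
It fails at once if the fingers, hand or arm touch the lever or the holder with more than 3 N (contact force between any of the fingers, the arm and bomb_holder above 3 N).
It fails at once if the bomb is tipped by more than 0.2 rad (angle between bomb's own z axis and vertical above 0.2 rad).
It fails at once if the bar is dropped: it is in the air (above 80 mm) with no finger touching it (height (world z) of each of bar_nose, bar above 0.08 m and contact force between the fingers and bar below 0.05 N).
It fails at once if a bystander is moved by more than 15 mm (distance of any of hook_spanner, seal_tin, timer, mouse from where it was at the start of the episode above 0.015 m).
It also fails if it takes over 72 s, if anything falls off the work surface, if the arm or the gripper's body presses on something with over 40 N, if the wrist force passes 120 N, or if a joint passes its speed limit or range.

### The arm

A 6-joint arm with a two-finger parallel gripper is mounted at the origin on a cart in front of the work surface, level with it; the furniture and walls round the work are solid. World frame = base frame: x ahead of the robot, y to its left, z up, the work surface at z = 0. Lengths are in mm, angles in rad, forces in N, time in s.
With the tool pointing down it reaches from about 300 to 775 mm from the base axis. Payload 14.6 kg.
Tool frame: the origin (TCP) lies midway between the tips of the shut fingers; the grasp point (between the pads) lies env.pinch_z behind it (env.pinch_z is the distance from the TCP to the grasp point, in mm); z points along the fingers, y is the line along which they close (so a half turn about z gives the same grasp; the last joint's range is limited). The gripper opens to 85 mm and grips with 20 to 120 N. Pads are 22 mm wide; open, the fingers measure 114 mm over their backs; the gripper's body (76 mm by 85 mm) begins 54 mm behind the grasp point. The pads swing forward as they close: fully open they stand 13 mm farther back than shut.
Start: joints at [1.068, 0.3, 1.521, -0, 1.321, -0.067], TCP at [232.171, 498.584, 231.281] pointing down, gripper open.
Joint ranges: [-3.03, 3.03], [-0.79, 2.21], [0.23, 2.52], [-1.04, 4.18], [0, 3.07], [-2.55, 2.55]. Speed limits (rad/s): [2.22, 2.22, 2.57, 3.14, 3.14, 3.14].

### API

Orientations are given as a unit quaternion [x, y, z, w].
In Python, from plant import env, read_camera, calibration gives the robot as it stands. Calls block until the motion is done:
- env.move_to(position, orientation): joint-space move of the TCP to a pose.
- env.movel(position, orientation=None, max_speed=150, max_force=None): straight line of the TCP; orientation=None keeps the orientation; max_speed is the mean speed in mm/s. With max_force (N) it stops when the force on the tool has changed by that much, and returns True; else False.
- env.goto_joints(angles): joint-space move.
- env.let_go() and env.clamp(grasp_force=None): open the fingers fully, or close them until they stop; grasp_force is the grip in N (None keeps the last).
- env.hold(seconds).
- env.solve_ik(position, orientation): joint angles nearest the present ones, or None.
- env.state(): the state.
- read_camera(name): name is "scene" or "top" or "wrist"; returns the picture (400x640x3 uint8, blue, green, red); there is no depth.
- calibration(name): a dict with "fovy" (degrees; the focal length in pixels is half the picture's height over the tangent of half this angle, whatever the lens; pixels are square), "cx", "cy" (the principal point, pixels), "k1" (the pictures are not rectified: a ray, as slopes to the right and down, at radius r is drawn at 1 + k1 r^2 times it, then the intrinsics apply), "R" (3x3) and "t" (3): a world point X has camera coordinates R X + t. Camera axes: x right, y down, z forward; pixel columns grow to the right and rows downward; lengths in mm; the calibration is good to about 2 mm. A picture is of the moment at which its call begins: read the wrist's pose just before it. calibration takes no time and is no camera call; for the wrist camera it gives the pose at the moment of the call.
A pose or a line that the arm cannot do raises env.MotionError and nothing moves.
- env.close_job(): hands the job in; it is judged then, once.
The state is a dict: "t": time; "joint_positions": joint angles; "qvel": joint speeds; "joint_efforts": joint torques, N m; "ee_pos": TCP position; "tool_rot": TCP orientation; "contact_force": force on the tool from outside, world axes, zero at the start; "moment": the same for the moment, N m; "finger_gap": opening from 0.0 (shut) to 1.0 (fully open); "gripper_force": force on a finger pad.
Only numpy, scipy, OpenCV 4.12 (cv2) and the standard library are available. Lean on these libraries where they do the work, as an engineer would, in place of code of your own. Each camera call takes 0.05 s, during which the arm holds its last target. There are 200 camera calls.

## Working session

There is one attempt and no reset: what is moved stays moved. The work goes in short steps, each a Python script; the robot and the scene stay as the last script left them, time stands still between calls to the robot, and variables do not carry over. Pictures are saved under pics/ and viewed, at most 10 in all, crops included, and the job is handed in when it is done.

```bash
ls; mkdir -p pics; python3 - <<'E'
from plant import env, read_camera, calibration
import cv2, numpy as np
for n in ("scene","top"):
    im=read_camera(n); cv2.imwrite(f"pics/{n}0.png",im)
    c=calibration(n); print(n,{k:(np.round(v,3).tolist()) for k,v in c.items()})
s=env.state(); print(s, env.pinch_z)
E
```

```text
pics
scene {'fovy': 53.117, 'cx': 313.408, 'cy': 198.599, 'k1': -0.08, 'R': [[0.729, -0.684, -0.023], [-0.288, -0.276, -0.917], [0.621, 0.676, -0.398]], 't': [-534.888, 163.818, 1504.226]}
top {'fovy': 47.996, 'cx': 317.404, 'cy': 201.027, 'k1': 0.017, 'R': [[0.028, -0.999, 0.025], [-0.988, -0.032, -0.149], [0.15, -0.021, -0.988]], 't': [-230.917, 535.535, 1603.657]}
{'t': 0.1, 'joint_positions': array([ 1.06841303e+00,  3.00414036e-01,  1.52154044e+00,  2.39482817e-05,
        1.32067648e+00, -6.65597899e-02]), 'qvel': array([-1.61920861e-03, -1.62267076e-03, -8.04349238e-04,  1.13050461e-03,
        4.56851257e-05, -1.14150589e-03]), 'joint_efforts': array([ 1.66374448e-04, -5.44371808e+01, -3.62374198e+01, -1.95219235e-05,
        3.06137968e-03,  4.37021538e-05]), 'ee_pos': array([232.06169599, 498.41206907, 230.76980345]), 'tool_rot': array([ 2.16194104e-01,  9.76350265e-01, -4.95029533e-04, -1.56833286e-04]), 'contact_force': array([-0.54830104,  0.73950468,  0.22882777]), 'moment': array([-0.03398564,  0.00878798, -0.01012891]), 'gripper_force': 0.0, 'finger_gap': 0.9990718630447283} 18.700000000000003
```

View pics/top0.png

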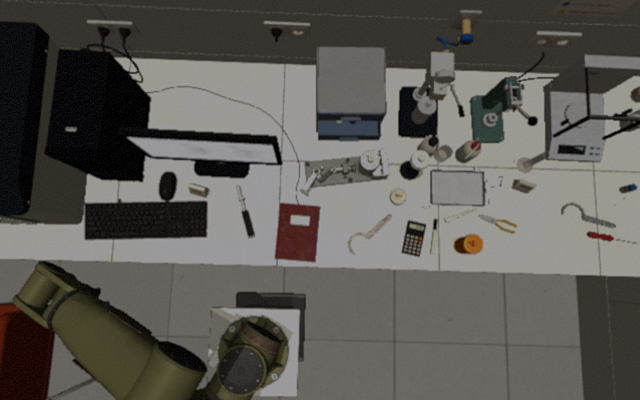

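View pics/scene0.png

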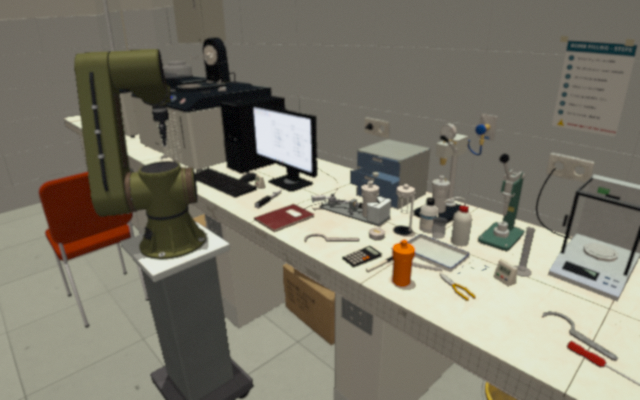

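Top view: the bar is at about (245,212), with its black grip near (250,228) and rod tip near (239,187). The holder spans (305–388, 150–190), with the bomb at (374,162) and the lever end at (308,185). The orange lookalike at (468,244) is not the bomb. I'll take an enlarged crop to confirm.

```bash
cat > h.py <<'E'
from plant import env, read_camera, calibration
import cv2, numpy as np
from scipy.spatial.transform import Rotation as Ro
def K(c):
    f=200/np.tan(np.radians(c["fovy"])/2); return np.array([[f,0,c["cx"]],[0,f,c["cy"]],[0,0,1.]])
def dist(c): return np.array([c["k1"],0,0,0,0.])
def ray(c,uv):
    p=cv2.undistortPoints(np.array(uv,float).reshape(-1,1,2),K(c),dist(c)).reshape(-1,2)
    R=np.array(c["R"]);t=np.array(c["t"])
    return -R.T@t, np.c_[p,np.ones(len(p))]@R
def onplane(c,uv,z):
    o,d=ray(c,uv); return o+d*((z-o[2])/d[:,2])[:,None]
def proj(c,X):
    return cv2.projectPoints(np.array(X,float).reshape(-1,1,3),cv2.Rodrigues(np.array(c["R"]))[0],np.array(c["t"],float),K(c),dist(c))[0].reshape(-1,2)
def down(yaw):  # tool z down; tool x at angle yaw in world
    return (Ro.from_euler('z',yaw)*Ro.from_euler('x',np.pi)).as_quat()
E
python3 - <<'E'
from h import *
im=cv2.imread("pics/top0.png"); c=calibration("top")
cv2.imwrite("pics/topcrop.png",cv2.resize(im[140:265,225:400],None,fx=4.5,fy=4.5,interpolation=cv2.INTER_CUBIC))
print(onplane(c,[[252,237],[243,210],[238,187]],12).round())
print(onplane(c,[[305,160],[388,150],[388,183],[305,190]],12).round())
E
```

```text
[[406.  21.  12.]
 [505.  59.  12.]
 [590.  83.  12.]]
[[ 702. -164.   12.]
 [ 752. -479.   12.]
 [ 624. -480.   12.]
 [ 587. -168.   12.]]
```

View pics/topcrop.png

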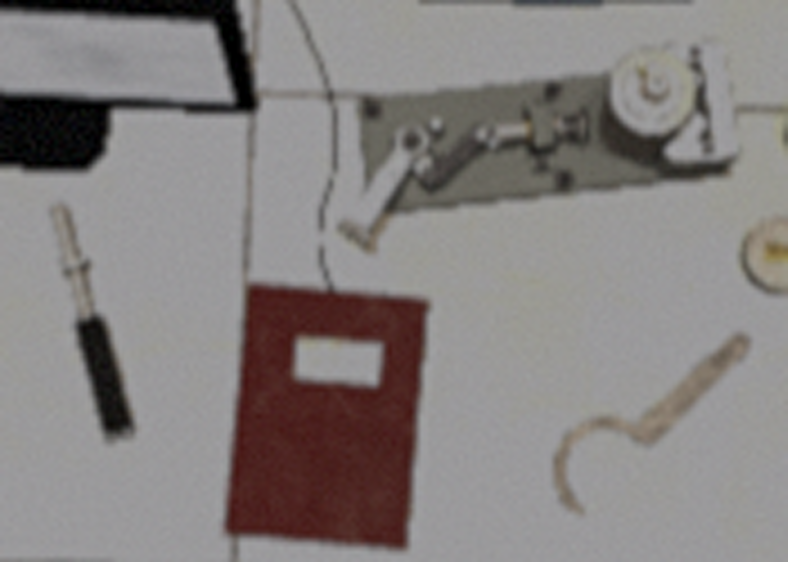

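The crop confirms the bar: nose at crop (62,207), collar (77,267), black grip (92,320)–(118,435). The lever pivot is at (411,141) and the socket mouth at (362,236). Next I'll look from close by with the wrist camera.

```bash
python3 - <<'E'
from h import *
c=calibration("top"); f=lambda x,y:[225+(x+.5)/4.5-.5,140+(y+.5)/4.5-.5]
nose,g0,g1=onplane(c,[f(62,207),f(92,320),f(118,435)],18)
print(nose.round(),g0.round(),g1.round(), np.degrees(np.arctan2(*(nose-g1)[1::-1])))
pm=onplane(c,[f(411,141),f(362,236)],56); print(pm.round()); print("lever ang",np.degrees(np.arctan2(*(pm[1]-pm[0])[1::-1])))
cw=calibration("wrist"); s=env.state(); R=Ro.from_quat(s["tool_rot"]).as_matrix()
print("cam in tool",(R.T@(-np.array(cw["R"]).T@cw["t"]-s["ee_pos"])).round(), "fwd",(R.T@np.array(cw["R"])[2]).round(2),cw["fovy"])
mid=(g0+g1)/2
for p,yaws in (((mid[0],mid[1],250),(18,198)),((560,-130,260),(-30,150)),((480,-300,60),(40,220))):
  for y in yaws:
    q=env.solve_ik(list(p),down(np.radians(y))); print(p,y,None if q is None else np.round(q,2))
E
```

```text
[595.  80.  18.] [501.  51.  18.] [408.  25.  18.] 16.55594706500999
[[ 652. -206.   56.]
 [ 572. -169.   56.]]
lever ang 154.90097405584729
cam in tool [  76.   -0. -143.] fwd [-0.3   0.    0.95] 63.79291388450968
(np.float64(454.5081498360943), np.float64(37.85830551205474), 250) 18 [ 0.    0.07  1.75 -0.    1.32  1.26]
(np.float64(454.5081498360943), np.float64(37.85830551205474), 250) 198 [ 0.    0.07  1.75  0.    1.32 -1.88]
(560, -130, 260) -30 [-0.29  0.34  1.41 -0.    1.4   1.8 ]
(560, -130, 260) 150 [-0.29  0.34  1.41  0.    1.4  -1.34]
(480, -300, 60) 40 [-0.62  0.53  1.63 -0.    0.98  0.25]
(480, -300, 60) 220 None
```

```bash
python3 - <<'E'
from h import *
env.move_to([560,-190,250],down(np.radians(-25)))
cw=calibration("wrist"); im=read_camera("wrist"); cv2.imwrite("pics/w1.png",im); np.save("w1.npy",cw,allow_pickle=True)
env.move_to([440,35,250],down(np.radians(17)))
cw=calibration("wrist"); im2=read_camera("wrist"); cv2.imwrite("pics/w2.png",im2); np.save("w2.npy",cw,allow_pickle=True)
cv2.imwrite("pics/w12.png",np.vstack([cv2.resize(im,(480,300),interpolation=cv2.INTER_AREA),cv2.resize(im2,(480,300),interpolation=cv2.INTER_AREA)]))
print(env.state()["t"])
E
```

```text
3.8917
```

View pics/w12.png

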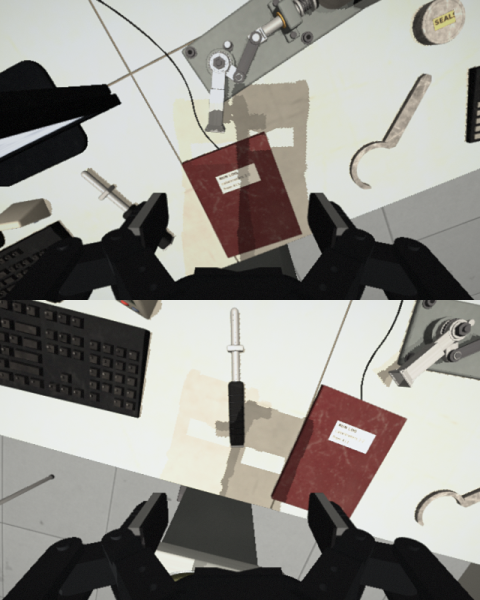

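First wrist view: lever pivot near (293,83) and mouth near (287,172) at full resolution. Second: bar nose near (314,12), grip centre near (315,150). I'll enlarge the lever and segment the grip.

```bash
python3 - <<'E'
from h import *
im=cv2.imread("pics/w1.png"); im2=cv2.imread("pics/w2.png")
cv2.imwrite("pics/w1c.png",np.hstack([cv2.resize(im[45:195,230:350],None,fx=4,fy=4,interpolation=cv2.INTER_CUBIC),cv2.resize(im2[0:220,285:345],None,fx=2.727,fy=2.7273,interpolation=cv2.INTER_CUBIC)]))
c=np.load("w2.npy",allow_pickle=True).item()
g=cv2.cvtColor(im2,cv2.COLOR_BGR2GRAY)
sub=(g[100:205,295:340]<50).astype(np.uint8)
n,l,st,ce=cv2.connectedComponentsWithStats(sub); i=1+st[1:,4].argmax()
print(st[i],ce[i])
pts=np.argwhere(l==i)[:,::-1].astype(np.float32); r=cv2.minAreaRect(pts); print(r)
b=cv2.boxPoints(r)+[295,100]; print(b.round(1)); print(onplane(c,b,24).round(1))
E
```

```text
[  10    9   21   85 1574] [20.07560356 50.69631512]
((20.07689666748047, 50.99851989746094), (84.21519470214844, 19.150304794311523), 88.8982925415039)
[[304.7 109.1]
 [323.8 108.7]
 [325.5 192.9]
 [306.3 193.3]]
[[500.3  66.4  24. ]
 [506.8  46.2  24. ]
 [414.7  15.6  24. ]
 [407.6  37.3  24. ]]
```

View pics/w1c.png

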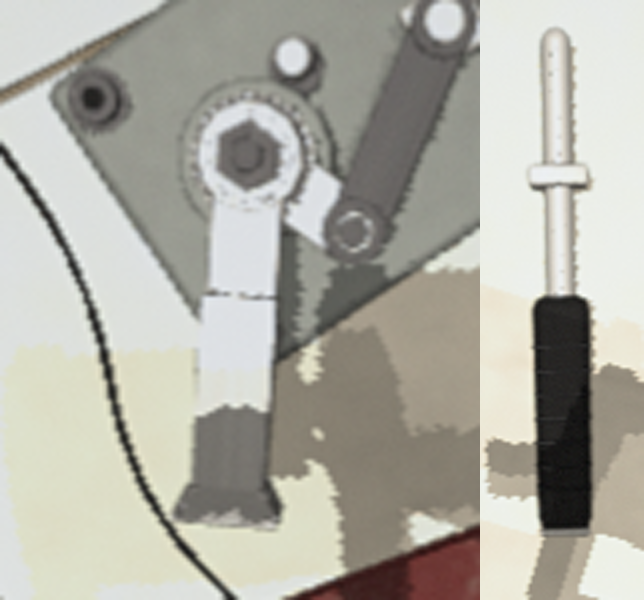

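Lever crop: pivot hex at (247,155), tube centre-line (239,300)→(230,450), mouth outer edge (175,518)–(280,524). The bar crop shows nose, collar and grip clearly, nothing else touching it.

```bash
python3 - <<'E'
from h import *
c=np.load("w1.npy",allow_pickle=True).item(); f=lambda x,y:[230+(x+.5)/4-.5,45+(y+.5)/4-.5]
for z in (54,58,62):
  P=onplane(c,[f(247,155),f(239,300),f(230.5,450),f(228,521)],z); d=P[3]-P[0]
  print(z,P[:,:2].round(1).tolist(),np.linalg.norm(d).round(1),np.degrees(np.arctan2(d[1],d[0])).round(2),np.degrees(np.arctan2(*(P[2]-P[1])[1::-1])).round(2), 'flare w',np.linalg.norm(np.diff(onplane(c,[f(175,518),f(280,524)],z),axis=0)).round(1))
print("cam",(-np.array(c["R"]).T@c["t"]).round())
# grasp
mid=np.array([457.4,41.4]); yaw=np.radians(17.9)
env.let_go()
env.move_to([*mid,80],down(yaw)); 
c2=calibration("wrist")
print(env.movel([*mid,3],max_speed=90,max_force=15), env.state()["ee_pos"])
env.clamp(50); s=env.state(); print(s["ee_pos"],s["finger_gap"],s["gripper_force"],s["contact_force"],s["t"])
E
```

```text
54 [[654.4, -204.9], [623.7, -187.5], [589.9, -168.2], [572.9, -159.0]] 93.5 150.63 150.34 flare w 28.3
58 [[654.1, -205.1], [623.8, -187.9], [590.3, -168.9], [573.6, -159.8]] 92.4 150.63 150.34 flare w 28.0
62 [[653.8, -205.3], [623.8, -188.3], [590.8, -169.5], [574.2, -160.5]] 91.3 150.63 150.34 flare w 27.7
cam [ 630. -222.  393.]
False [457.74676169  41.39510286   3.49627659]
[457.59670064  41.39454631   3.28204303] 0.2677536512477575 50.03860116004944 [-1.16775785 -1.08923168  5.56008598] 6.425
```

```bash
python3 - <<'E'
from h import *
P=np.array([654,-205.]); a=np.radians(150.5); u=np.array([np.cos(a),np.sin(a)]); Z=39.3
q=down(a-np.pi)
env.movel([457.6,41.4,120],max_speed=200)
env.move_to([*(P+268*u),120],q)
env.movel([*(P+268*u),Z],max_speed=120)
env.hold(0.3); s=env.state(); print(s["t"],s["ee_pos"],s["contact_force"],s["moment"])
cv2.imwrite("pics/t2.png",(lambda im:cv2.resize(im[150:250,270:370],None,fx=5,fy=5,interpolation=cv2.INTER_CUBIC))(read_camera("top")))
im=read_camera("wrist"); cv2.imwrite("pics/w3.png",im)
cv2.imwrite("pics/c3.png",np.hstack([cv2.imread("pics/t2.png")[:, :400],cv2.resize(im,(400,250))[:250].repeat(2,0)]))
E
```

```text
8.875 [420.97661594 -73.09955979  39.70565539] [ 0.12564183 -0.6233969  -2.94125222] [ 0.02902131  0.07791852 -0.00129185]
```

View pics/t2.png

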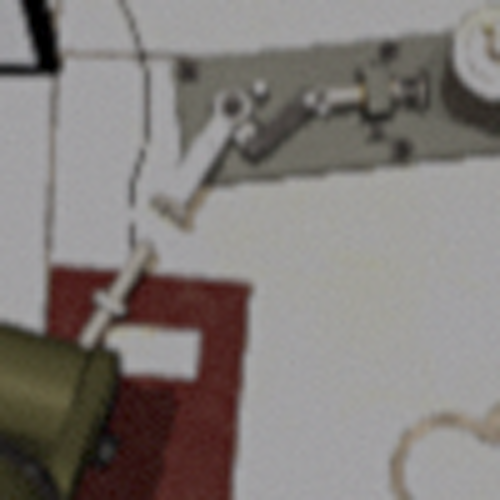

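The rod (nose at (150,248)) points at the mouth (170,213), in line with the lever. I'll insert it.

```bash
python3 - <<'E'
from h import *
P=np.array([654,-205.]); a=np.radians(150.5); u=np.array([np.cos(a),np.sin(a)]); Z=39.3
F0=env.state()["contact_force"]
for r in (238,225,212,201,188):
    hit=env.movel([*(P+r*u),Z],max_speed=35,max_force=12)
    s=env.state(); F=s["contact_force"]-F0; rel=s["ee_pos"][:2]-P
    print(r,hit,"r",np.linalg.norm(rel).round(1),"ax",(F[:2]@u).round(1),"lat",(F[:2]@[-u[1],u[0]]).round(1),"z",F[2].round(1),"M",s["moment"].round(2),s["t"])
    if hit: break
E
```

```text
238 False r 238.2 ax -0.3 lat -0.2 z -0.6 M [ 0.04  0.07 -0.01] 9.9833
225 False r 225.0 ax -0.0 lat 0.1 z -0.4 M [ 0.06  0.05 -0.03] 10.5083
212 False r 212.0 ax 0.3 lat 0.9 z -0.5 M [ 0.09  0.13 -0.01] 11.0333
201 False r 201.0 ax -0.4 lat -0.7 z -1.5 M [0.04 0.11 0.02] 11.5
188 True r 190.5 ax 4.5 lat -0.1 z 4.3 M [0.2  0.23 0.03] 11.875
```

```bash
cat > sw.py <<'E'
from h import *
Z=39.3
def swing(P,r,th,dth,n,F0,M0,Flim=11,speed=45,dyaw=0.,kM=0.,stopfn=None):
    for i in range(n):
        th+=dth; u=np.array([np.cos(th),np.sin(th)]); t=np.array([-u[1],u[0]])
        hit=env.movel([*(P+r*u),Z],down(th-np.pi+dyaw),max_speed=speed,max_force=14)
        s=env.state(); F=s["contact_force"]-F0; Mz=s["moment"][2]-M0
        fa,ft=F[:2]@u,F[:2]@t
        print(f"th {th:.3f} hit {int(bool(hit))} ax {fa:.1f} tan {ft:.1f} z {F[2]:.1f} Mz {Mz:.2f} gap {s['finger_gap']:.2f} t {s['t']:.1f}")
        r+=np.clip(fa*0.1,-.4,.4) if abs(fa)>3 else 0
        dyaw+=np.clip(kM*Mz,-.01,.01)
        if hit or abs(ft)>Flim or abs(fa)>15 or abs(Mz)>1.5 or (stopfn and stopfn(ft)): break
    print("end r",r,"dyaw",dyaw); return th,r,dyaw
E
python3 - <<'E'
from sw import *
P=np.array([654,-205.])
swing(P,190.7,np.radians(150.5),0.04,9,np.array([.1,-.6,-2.9]),0.0)
E
```

```text
th 2.667 hit 0 ax 2.0 tan -0.2 z 0.8 Mz -0.06 gap 0.27 t 12.2
th 2.707 hit 0 ax 2.2 tan 0.2 z -0.2 Mz -0.06 gap 0.27 t 12.5
th 2.747 hit 0 ax 1.3 tan -0.2 z 0.6 Mz -0.02 gap 0.27 t 12.8
th 2.787 hit 0 ax 2.1 tan -0.2 z 0.5 Mz -0.06 gap 0.27 t 13.1
th 2.827 hit 0 ax 2.0 tan -0.3 z 0.9 Mz -0.10 gap 0.27 t 13.5
th 2.867 hit 0 ax 2.2 tan -0.7 z 0.9 Mz -0.00 gap 0.27 t 13.8
th 2.907 hit 0 ax 2.3 tan -0.4 z 0.1 Mz -0.03 gap 0.27 t 14.1
th 2.947 hit 0 ax 2.5 tan 0.2 z -0.3 Mz -0.04 gap 0.27 t 14.4
th 2.987 hit 0 ax 1.7 tan -0.6 z 0.9 Mz 0.06 gap 0.27 t 14.7
end r 190.7 dyaw 0.0
```

Smooth so far, with the bar home and negligible forces. I'll carry on.

```bash
python3 - <<'E'
from sw import *
P=np.array([654,-205.])
swing(P,190.7,2.987,0.03,14,np.array([.1,-.6,-2.9]),0.0,Flim=9)
E
```

```text
th 3.017 hit 0 ax 1.5 tan -2.0 z -0.1 Mz 0.17 gap 0.27 t 15.0
th 3.047 hit 0 ax 1.5 tan -1.0 z 1.5 Mz 0.15 gap 0.27 t 15.3
th 3.077 hit 0 ax 2.0 tan -1.4 z 0.4 Mz 0.12 gap 0.27 t 15.6
th 3.107 hit 0 ax 1.2 tan -3.0 z 0.5 Mz 0.33 gap 0.27 t 15.8
th 3.137 hit 0 ax 3.1 tan -7.6 z 1.0 Mz 0.62 gap 0.27 t 16.1
th 3.167 hit 0 ax 1.1 tan -8.5 z 0.7 Mz 0.75 gap 0.27 t 16.4
th 3.197 hit 0 ax 1.0 tan -9.9 z 2.0 Mz 0.78 gap 0.27 t 16.6
end r 191.0105618380847 dyaw 0.0
```

```bash
python3 - <<'E'
from sw import *
P=np.array([654,-205.])
swing(P,191,3.197,0.025,16,np.array([.1,-.6,-2.9]),0.0,Flim=14,stopfn=lambda ft: ft>1.5)
E
```

```text
th 3.222 hit 0 ax 1.1 tan -10.2 z 0.9 Mz 0.85 gap 0.27 t 16.9
th 3.247 hit 0 ax 0.3 tan -10.4 z 1.5 Mz 0.87 gap 0.27 t 17.2
th 3.272 hit 0 ax 0.1 tan -10.4 z 0.6 Mz 0.88 gap 0.27 t 17.4
th 3.297 hit 0 ax 0.2 tan -10.0 z 1.0 Mz 0.93 gap 0.27 t 17.7
th 3.322 hit 0 ax -0.6 tan -11.5 z 1.6 Mz 0.88 gap 0.27 t 17.9
th 3.347 hit 0 ax 0.4 tan -11.2 z 1.9 Mz 0.84 gap 0.27 t 18.2
th 3.372 hit 0 ax 0.8 tan -10.6 z 1.9 Mz 0.91 gap 0.27 t 18.5
th 3.397 hit 0 ax -0.0 tan -11.5 z 2.1 Mz 0.91 gap 0.27 t 18.7
th 3.422 hit 0 ax -0.3 tan -11.1 z 1.8 Mz 0.88 gap 0.27 t 19.0
th 3.447 hit 0 ax 0.8 tan -11.6 z 2.6 Mz 0.90 gap 0.27 t 19.2
th 3.472 hit 0 ax -0.1 tan -11.0 z 1.4 Mz 0.89 gap 0.27 t 19.5
th 3.497 hit 0 ax -0.1 tan -11.2 z 0.8 Mz 0.90 gap 0.27 t 19.8
th 3.522 hit 0 ax 1.3 tan -11.1 z 1.5 Mz 0.91 gap 0.27 t 20.0
th 3.547 hit 0 ax 0.3 tan -10.8 z 2.1 Mz 0.90 gap 0.27 t 20.3
th 3.572 hit 0 ax 0.6 tan -9.4 z 1.7 Mz 0.87 gap 0.27 t 20.5
th 3.597 hit 0 ax 0.7 tan -9.8 z 1.8 Mz 0.93 gap 0.27 t 20.8
end r 191 dyaw 0.0
```

```bash
python3 - <<'E'
from sw import *
P=np.array([654,-205.])
swing(P,191,3.597,0.02,12,np.array([.1,-.6,-2.9]),0.0,Flim=14,stopfn=lambda ft: ft>1.)
im=read_camera("top"); cv2.imwrite("pics/t4.png",cv2.resize(im[140:260,280:400],None,fx=5,fy=5,interpolation=cv2.INTER_CUBIC))
E
```

```text
th 3.617 hit 0 ax 1.0 tan -9.2 z 2.0 Mz 0.81 gap 0.27 t 21.0
th 3.637 hit 0 ax 0.7 tan -7.9 z 1.0 Mz 0.75 gap 0.27 t 21.3
th 3.657 hit 0 ax 1.0 tan -8.3 z 1.4 Mz 0.69 gap 0.27 t 21.5
th 3.677 hit 0 ax -0.1 tan -6.6 z 0.9 Mz 0.56 gap 0.26 t 21.8
th 3.697 hit 0 ax 0.8 tan -6.1 z 0.5 Mz 0.53 gap 0.27 t 22.0
th 3.717 hit 0 ax 0.9 tan -5.2 z 0.6 Mz 0.42 gap 0.27 t 22.3
th 3.737 hit 0 ax -0.7 tan -3.9 z -0.4 Mz 0.29 gap 0.27 t 22.5
th 3.757 hit 0 ax 0.9 tan -2.6 z 0.0 Mz 0.24 gap 0.27 t 22.8
th 3.777 hit 0 ax 0.7 tan -2.1 z -1.6 Mz 0.11 gap 0.27 t 23.0
th 3.797 hit 0 ax -0.1 tan -0.9 z -0.2 Mz -0.00 gap 0.27 t 23.3
th 3.817 hit 0 ax -0.0 tan 1.3 z -0.2 Mz -0.13 gap 0.27 t 23.5
end r 191 dyaw 0.0
```

The dead point has just been passed at about 3.80. I'll ease it onto the stop in small steps.

```bash
python3 - <<'E'
from sw import *
P=np.array([654,-205.])
swing(P,191,3.817,0.012,14,np.array([.1,-.6,-2.9]),0.0,Flim=12,speed=25,stopfn=lambda ft: ft<-4.5)
E
```

```text
th 3.829 hit 0 ax -0.6 tan 0.8 z 0.9 Mz -0.08 gap 0.28 t 23.8
th 3.841 hit 0 ax -0.1 tan 2.0 z 0.9 Mz -0.18 gap 0.27 t 24.1
th 3.853 hit 0 ax 0.5 tan 2.7 z -0.7 Mz -0.31 gap 0.27 t 24.3
th 3.865 hit 0 ax -0.1 tan 3.1 z -0.6 Mz -0.29 gap 0.27 t 24.6
th 3.877 hit 0 ax -0.3 tan 3.9 z 0.5 Mz -0.31 gap 0.27 t 24.8
th 3.889 hit 0 ax 0.7 tan -0.5 z 1.0 Mz -0.11 gap 0.27 t 25.1
th 3.901 hit 0 ax 0.3 tan -2.2 z 0.7 Mz 0.08 gap 0.26 t 25.3
th 3.913 hit 0 ax 1.4 tan -5.2 z 0.9 Mz 0.49 gap 0.27 t 25.6
end r 191 dyaw 0.0
```

On the stop. I'll hold, ease off to neutral, and draw the bar out along its axis, nulling side force.

```bash
python3 - <<'E'
from sw import *
P=np.array([654,-205.]); F0=np.array([.1,-.6,-2.9]); th=3.895
env.hold(0.3)
u=np.array([np.cos(th),np.sin(th)]); t=np.array([-u[1],u[0]]); q=down(th-np.pi); off=0
env.movel([*(P+191*u),Z],q,max_speed=25)
for r in (193,197,202,208,215,222,229,236,243,250,262):
    hit=env.movel([*(P+r*u+off*t),Z],q,max_speed=40,max_force=14)
    s=env.state(); F=s["contact_force"]-F0; fa,ft=F[:2]@u,F[:2]@t
    print(f"r {r} hit {int(bool(hit))} ax {fa:.1f} tan {ft:.1f} z {F[2]:.1f} Mz {s['moment'][2]:.2f} off {off:.2f} t {s['t']:.1f}")
    if hit: break
    if r<245 and abs(ft+.7)>.8: off+=np.clip((ft+.7)*.15,-.6,.6)
im=read_camera("top"); cv2.imwrite("pics/t5.png",cv2.resize(im[140:260,280:400],None,fx=5,fy=5,interpolation=cv2.INTER_CUBIC))
E
```

```text
r 193 hit 0 ax -0.7 tan -0.6 z -1.3 Mz -0.03 off 0.00 t 26.4
r 197 hit 0 ax -0.5 tan -0.4 z -0.2 Mz 0.03 off 0.00 t 26.7
r 202 hit 0 ax -1.2 tan -0.6 z -0.7 Mz -0.02 off 0.00 t 26.9
r 208 hit 0 ax -0.8 tan -1.3 z -0.1 Mz -0.04 off 0.00 t 27.2
r 215 hit 0 ax -0.3 tan -0.7 z 0.2 Mz -0.03 off 0.00 t 27.6
r 222 hit 0 ax -0.1 tan -0.9 z -0.0 Mz -0.03 off 0.00 t 27.9
r 229 hit 0 ax 0.5 tan -0.5 z 0.0 Mz -0.06 off 0.00 t 28.2
r 236 hit 0 ax -0.1 tan -1.0 z -0.2 Mz 0.06 off 0.00 t 28.6
r 243 hit 0 ax 0.3 tan -0.6 z 0.1 Mz -0.04 off 0.00 t 28.9
r 250 hit 0 ax 0.0 tan 0.8 z 0.4 Mz -0.01 off 0.00 t 29.2
r 262 hit 0 ax -0.3 tan 0.0 z -0.4 Mz 0.01 off 0.00 t 29.6
```

View pics/t5.png

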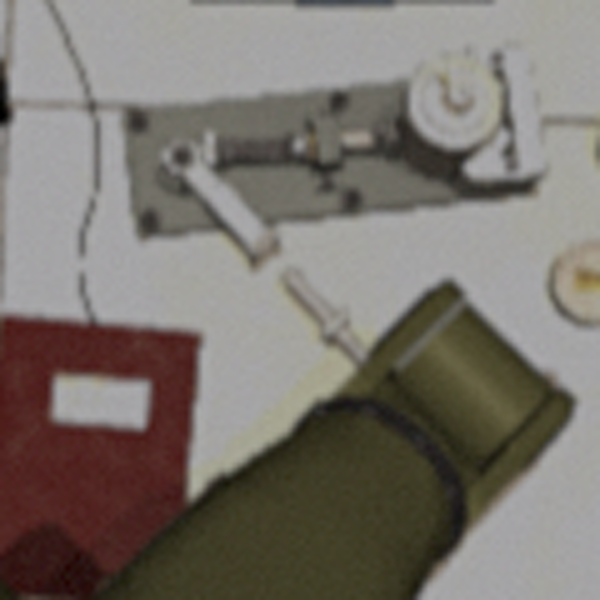

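The lever is over centre at (180,158)→(262,248), the foot is against the bomb, and the bar is clear of the mouth with its nose at (288,275). I'll take the bar back to its old spot and lay it down.

```bash
python3 - <<'E'
from sw import *
P=np.array([654,-205.]); th=3.895; u=np.array([np.cos(th),np.sin(th)])
env.movel([*(P+275*u),Z]); env.movel([*(P+275*u),130])
q=down(np.radians(17.9)); m=[457.6,41.4]
env.move_to([*m,120],q); env.movel([*m,15],max_speed=100)
print(env.movel([*m,2.5],max_speed=20,max_force=5), env.state()["ee_pos"])
env.let_go(); env.hold(.2); env.movel([*m,150],max_speed=150); env.move_to([350,100,250],q); env.hold(.5)
im=read_camera("top"); cv2.imwrite("pics/t6.png",cv2.resize(im[140:265,225:400],None,fx=4.5,fy=4.5,interpolation=cv2.INTER_CUBIC))
s=env.state(); print(s["t"],s["finger_gap"],s["contact_force"])
E
```

```text
True [457.47005997  41.38783236   3.29630733]
37.275 1.0011622325870313 [ 0.91885849 -0.69611902 -0.48069244]
```

View pics/t6.png

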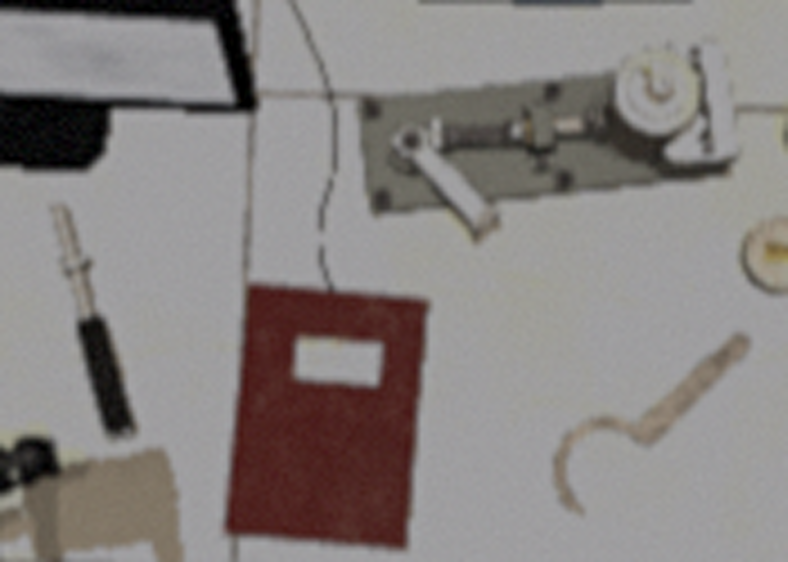

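The bar lies flat, with its nose at (62,207) and grip at (105,378). The clamp is locked and the bystanders in view are unmoved, so I'm handing in.

```bash
python3 -c "
from plant import env
print(env.close_job())"
```

```text
the job is handed in; nothing more can be done
None
```

The job is handed in at about 37 s: the bomb is clamped with the lever past its dead point on the stop, and the bar is out and lying flat where it started; the hand-in returned no verdict.

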